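# Walk a heavy turbo cradle home to its stops and lock it

## Robot

A 6-joint arm with a two-finger parallel gripper is mounted at the origin on the work surface. World frame = base frame: x ahead of the robot, y to its left, z up, the work surface at z = 0. Lengths are in m, angles in degrees, forces in N, time in s.
With the tool pointing down it reaches from about 0.275 to 0.725 m from the base axis. Payload 15.9 kg.
Tool frame: the origin (TCP) lies on the centre line of the jaws, within the pads' length; the fingertips stand 22 mm ahead of it and the grasp point (between the pads) lies 3 mm ahead of it; z points along the fingers, y is the line along which they close (so a half turn about z gives the same grasp; the last joint's range is limited). The gripper opens to 85 mm and grips with 20 to 120 N. Pads are 22 mm wide; open, the fingers measure 114 mm over their backs; the gripper's body (76 mm by 85 mm) begins 54 mm behind the grasp point. The pads swing forward as they close: fully open they stand 13 mm farther back than shut.
Start: joints at [-72.193, 12.198, -1.971, 75.831, 0, 90], TCP at [0.153, -0.476, 0.253] pointing down, gripper open.
Joint ranges: [-170.91, 170.91], [-42.67, 98.43], [-65.05, 77.54], [-120.47, 116.71], [-90, 82.35], [-180, 180]. Speed limits (degrees/s): [108.29, 108.29, 136.94, 147.25, 180, 180].

## Interface

Orientations are given as a 3x3 rotation matrix whose columns are the frame's x, y, z axes.
In Python, from station import arm gives the robot as it stands.
- The arm moves only by the tool carry_out, never from a script. Its argument "series" is a list of rows, each a list of 2 entries, a list of its own where there are three numbers: the shift along the tool's x, y, z in m, then the turn about the tool's z in degrees. In form: [[[x, y, z], spin], ...]. A call has 1 to 5 rows; each row shifts and turns the commanded pose from where the row before left it, along the tool's axes as they then stand; what a row does not reach is not made up. A row lasts 1/10 s, in which the tool goes at most 50 mm and 8.59 degrees, less where a joint would pass 70% of its speed; a pose out of reach is approached as far as the arm can. A call is refused whole if a number of a shift passes 0.05 or a number of a turn 8.59, either way. A call with a gripper value outside its range is refused whole. "hand" is the opening, from 0 (shut) to 1 (fully open), set as the call begins (left out, the last holds). The fingers move at their own pace and stop on an object; "grip_force" is the grip in N (left out, the last holds). Time passes only in rows, so rows that do not move let the fingers close. It gives the time, the measured TCP pose, the force, the opening and the grip force at its end, in the units of the state.
- arm.sense(): the state, without advancing time (a new reading comes with each control period).
- arm.read_camera(name): name is "scene" or "top" or "wrist"; returns a dict with "pixels" (420x560x3 uint8, red, green, blue), "depth" (420x560 float32, m along the optical axis (not along the pixel's ray), 0 where there is no reading), "fx", "fy", "cx", "cy" (pixels), "R" (3x3) and "t" (3): a world point X has camera coordinates R X + t; the wrist camera has in their place "tool_from_camera" (4x4, takes a point from camera to tool coordinates, whose origin is the TCP and whose axes are the flange's). Camera axes: x right, y down, z forward; pixel columns grow to the right and rows downward; lengths in m; the calibration is good to about 2 mm. A picture is of the moment at which its call begins: read the wrist's pose just before it.
- arm.job_done(): hands the job in; it is judged then, once.
The state is a dict: "t": time; "qpos": joint angles; "qd": joint speeds; "joint_efforts": joint torques, N m; "tcp_pos": TCP position; "tcp_rot": TCP orientation; "force": force on the tool from outside, world axes, zero at the start; "moment": the same for the moment, N m; "grip_width": finger opening in m; "finger_force": force on a finger pad.
Only numpy, scipy, OpenCV 4.12 (cv2) and the standard library are available. Lean on these libraries where they do the work, as an engineer would, in place of code of your own. Each camera call takes 0.05 s, during which the arm holds its last target. There are 200 camera calls.

## Task

Walk the heavy steel cradle, with the turbo core lying in it, forward to the two yellow stops by pushing the white rollers on its near side, one end and then the other, so that it swings ahead a little at a time: no push may exceed 20 N (shoving the whole cradle straight takes more), nothing may press on the turbo core, and the cradle must stay within about 25 degrees of square to the stops and roughly centred between them. Press it firmly home so that both ends sit flush on their stops, then swing the keeper with the red grip fully in behind the cradle without forcing it against the cradle, and let go. Leave the other things on the bench where they are.

Things in the scene. Friction and masses are not known exactly. Their poses are not given: they have to be found in the camera images.
- cradle: Loose heavy steel plate, about 4.2 kg (+-9 percent, hidden) with core, 80 (x) x 240 (y) mm, vertical sides from 6 to 34 mm above the bench, on two rubber feet at y = +60 and -60 mm. Origin: centre of the underside, at bench level; x points ahead to the front face (x = +40 mm) that meets the stops, y to the left end. Push rollers on its near side reach to x = -40 mm.
- cradle_L (a point): point on the cradle's front face 70 mm left of its middle, 20 mm above the bench; it meets stop_L. Sliding the cradle straight takes 21 to 29 N; pushing a roller at y = +104 or -104 mm takes about 9 to 14 N, and it then swings about a point near its other foot (about 45 mm past the middle), so that end creeps back a little.
- cradle_R (a point): point on the cradle's front face 70 mm right of its middle, 20 mm above the bench; it meets stop_R. On the cradle's near side sit two free-turning white nylon push rollers, axes along cradle y, 36 mm above the bench, 24 mm in diameter, 44 mm long, centred at cradle y = +96 and -96 mm, their near sides at cradle x = -40 mm.
- core: the delicate turbo core (grey bearing housing, shaft and two small wheels) carried on the cradle, 54 x 150 mm, its top 90 mm above the bench; origin on its shaft axis, 63 mm above the bench; not to be pressed on
- dock: Grey fixed steel frame on the bench, 10 mm high, carrying the two stops and the keeper; nothing of it lies in the cradle's path. Origin at bench level midway between the two stop faces, which lie in its plane x = 0; x points away from the cradle, y to the left. When home the cradle lies square in front of it, its origin at dock (-40, 0) mm.
- stop_L: left yellow stop, rigid block 40 x 34 x 44 mm high; origin at bench level in the middle of its flat face, at dock (0, +70) mm
- stop_R: right yellow stop, the same, at dock (0, -70) mm
- keeper (a joint): Angle in rad of the keeper, a flat steel arm 100 mm long, 12 mm wide, 20 to 30 mm above the bench, on an upright pin. 0 (its end) = fully in, arm along dock +y behind the cradle's near face, 5 mm clear of it when the cradle is home; 1.57 = along dock -x, up to 2.8; grows counter-clockwise from above. Friction 0.06 N m, stays where left.
- keeper_grip (a point): middle of the keeper's upright red grip, a post 14 mm in diameter reaching from 60 to 105 mm above the bench, 90 mm from the hinge pin; this point is 85 mm up; the bare pin below is 12 mm
- keeper_hinge (a point): point on the axis of the keeper's hinge pin, fixed at dock (-91, -185) mm, 25 mm up
- wheel: bystander: loose aluminium compressor wheel 60 mm across, 34 mm high, left of the cradle's path; origin centre of underside
- seal: bystander: loose brass ring 48 mm across, 10 mm high, beyond the dock; origin centre of underside
- housing: bystander: rust-brown turbine housing about 130 mm across, 78 mm high, on the left; origin centre of underside
- wrench: bystander: wrench 190 mm long lying on the right; origin centre of underside
- driver: bystander: screwdriver lying on the near left; origin centre of underside
- jar: bystander: amber jar 64 mm across, 85 mm high, on the near right; origin centre of underside

How it is judged (in metres and radians):
On the way, in this order (a step that is already met when the one before it is completed fails the run):
1. the cradle is pressed home: both ends within 3.5 mm of their stops and more than 2 N felt on a stop, the keeper still out (x of each of cradle_L, cradle_R in the frame of dock above -0.0035 m and y of cradle in the frame of dock between -0.025 and 0.025 m and (contact force between cradle and stop_L above 2 N or contact force between cradle and stop_R above 2 N) and value of joint keeper above 1 rad), for 0.2 s.
2. the keeper is fully in behind the cradle (value of joint keeper below 0.1 rad), for 0.2 s.
At the end, for the whole second after the job is handed in: The cradle stands flat and at rest with both ends within 3.5 mm of their stops and its middle within 25 mm of the middle of the dock, and the keeper is within 0.1 rad of fully in behind it (x of each of cradle_L, cradle_R in the frame of dock above -0.0035 m and y of cradle in the frame of dock between -0.025 and 0.025 m and value of joint keeper below 0.1 rad and linear speed of cradle below 0.01 m/s and angle between cradle's own z axis and vertical below 0.05 rad); the robot touches nothing.
It fails at once if the robot pushes the cradle with more than 20 N (contact force between any of the fingers, the arm and cradle above 20 N).
It fails at once if the robot presses on the turbo core (contact force between any of the fingers, the arm and core above 1 N).
It fails at once if the cradle turns more than 0.5 rad off square to the stops (angle between the x axis of cradle and the x axis of dock, either way round above 0.5 rad).
It fails at once if the keeper is forced against the cradle with more than 8 N (contact force between cradle and keeper above 8 N).
It fails at once if a bystander is moved more than 20 mm (distance of any of wheel, seal, housing, wrench, driver, jar from where it was at the start of the episode above 0.02 m).
It also fails if it takes over 72 s, if anything falls off the work surface, if the arm or the gripper's body presses on something with over 40 N, if the wrist force passes 120 N, or if a joint passes its speed limit or range.

## Working session

There is one attempt and no reset: what is moved stays moved. The work goes in short steps, Python scripts to look and compute and a tool call to move; the robot and the scene stay as the last step left them, time stands still between calls to the robot, and variables do not carry over. Pictures are saved under pics/ and viewed, at most 10 in all, crops included, and the job is handed in when it is done.

Besides the shell and the picture viewer there is one more tool, called as name(argument=value, ...), one argument or row to a line, values as JSON. carry_out: Moves the arm, as the interface text tells. Its arguments: {"type":"object","properties":{"series":{"type":"array","items":{"type":"array"}},"hand":{"type":"number"},"grip_force":{"type":"number"}},"required":["series"]}

```bash
mkdir -p pics; ls
cat > h.py <<'E'
import numpy as np, cv2
from station import arm
def save(n,f,crop=None,s=1):
    c=arm.read_camera(n); im=c["pixels"][:,:,::-1]
    if crop: im=im[crop[1]:crop[3],crop[0]:crop[2]]
    cv2.imwrite("pics/"+f,cv2.resize(im,None,fx=s,fy=s,interpolation=cv2.INTER_CUBIC)); return c
def w(c,u,v,z=None):
    R,t=np.array(c["R"]),np.array(c["t"])
    r=np.array([(u-c["cx"])/c["fx"],(v-c["cy"])/c["fy"],1.])
    o=-R.T@t; d=R.T@r
    s=c["depth"][int(round(v)),int(round(u))] if z is None else (z-o[2])/d[2]
    return o+s*d
E
python3 - <<'E'
from h import *
import pickle
s=arm.sense(); print(s)
c=save("top","top0.png",s=1.4); pickle.dump(c,open("top0.pkl","wb"))
print({k:c[k] for k in("fx","fy","cx","cy","R","t")})
c=save("scene","scene0.png",s=1.4); pickle.dump(c,open("scene0.pkl","wb"))
E
```

```text
pics
{'t': 0.0, 'qpos': array([-7.21940254e+01,  1.22236081e+01, -2.00974049e+00,  7.58299406e+01,
       -1.23790334e-04,  9.00007321e+01]), 'qd': array([-0.11638978,  0.08181174, -0.04216161,  0.0492086 ,  0.01298532,
        0.01128905]), 'joint_efforts': array([ 2.08793186e-03, -6.86149120e+01,  4.87125528e+01,  1.72952103e-02,
        9.23358243e-05, -8.25289106e-06]), 'tcp_pos': array([ 0.15279962, -0.47574671,  0.25281617]), 'tcp_rot': array([[ 9.52101417e-01,  3.05782235e-01, -3.39839198e-04],
       [ 3.05782424e-01, -9.52100837e-01,  1.05103072e-03],
       [-2.17466228e-06, -1.10460469e-03, -9.99999390e-01]]), 'force': array([ 0.38422041, -0.36226966, -0.17508399]), 'moment': array([ 0.0224197 , -0.01587909,  0.01249903]), 'finger_force': 0.0, 'grip_width': 0.08537620579933282}
{'fx': 406.8712200695335, 'fy': 406.8712200695335, 'cx': 278.6414972137806, 'cy': 200.65550778611666, 'R': array([[-2.91203046e-02, -9.99575185e-01, -1.20750138e-03],
       [-9.98282673e-01,  2.91440375e-02, -5.08166396e-02],
       [ 5.08302434e-02, -2.74368324e-04, -9.98707270e-01]]), 't': array([0.00157268, 0.56585151, 1.31599793])}
```

View pics/top0.png

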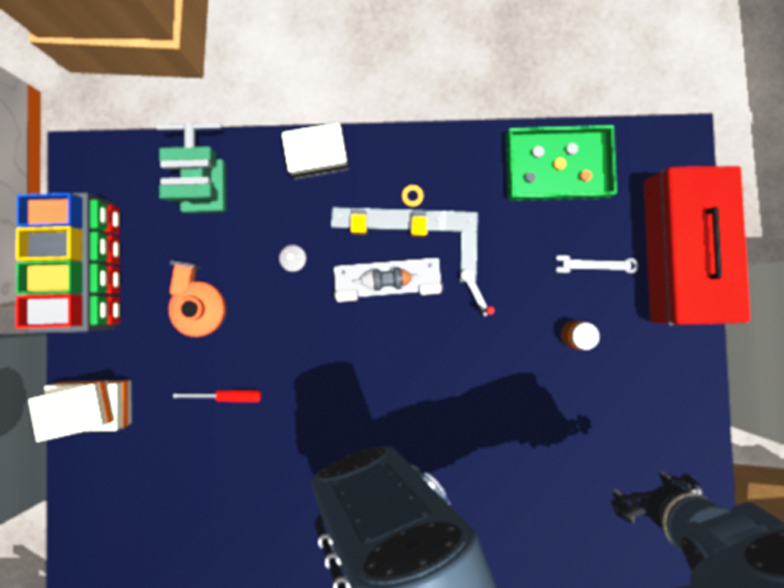

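View pics/scene0.png

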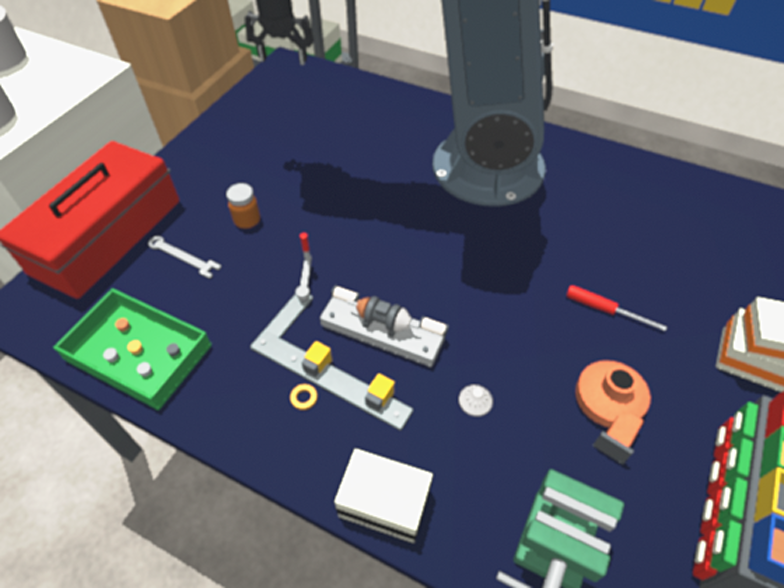

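The top view shows the cradle at about (388,279), the stops at (358,222) and (419,225), the keeper hinge at (468,275) and the red grip at (489,310), all in enlarged pixels. The scene view shows the same layout from the far side. I'll enlarge the area around the dock.

Run:
```python
from h import *
import pickle
c=pickle.load(open("top0.pkl","rb"))
im=c["pixels"][135:235,225:360,::-1]
cv2.imwrite("pics/crop0.png",cv2.resize(im,None,fx=5.8,fy=5.8,interpolation=cv2.INTER_CUBIC))
```

```text
(no output)
```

View pics/crop0.png

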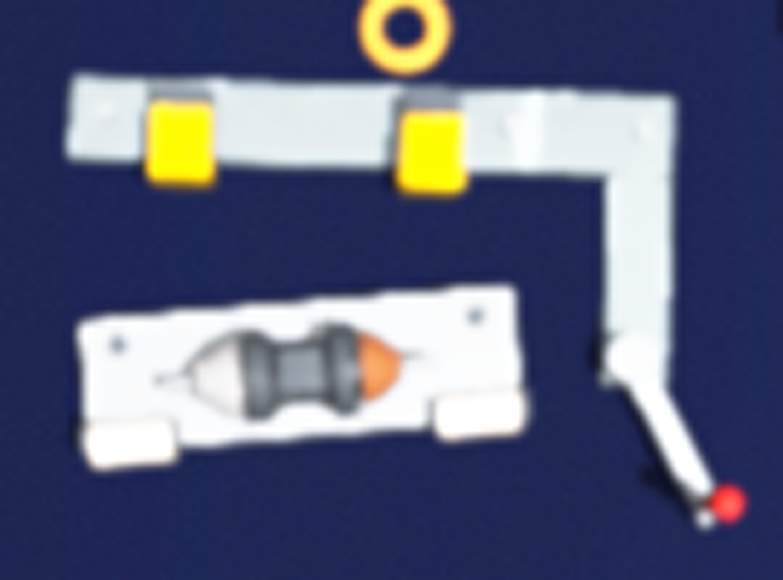

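```bash
cat >> h.py <<'E'
def cp(c,x,y,z,o=(225,135),s=5.8): return w(c,o[0]+(x+.5)/s-.5,o[1]+(y+.5)/s-.5,z)
E
python3 - <<'E'
from h import *
import pickle
np.set_printoptions(precision=4,suppress=True)
c=pickle.load(open("top0.pkl","rb"))
S=[cp(c,x,y,.044) for x,y in((148,184),(213,186),(397,192),(466,194))]
for s in S: print("stop",s)
L=(S[0]+S[1])/2;Rr=(S[2]+S[3])/2; print("dist",np.linalg.norm(L-Rr))
d=(S[2]+S[3]-S[0]-S[1]);yaw=np.arctan2(d[0],-d[1]); yaw=np.arctan2(d[0],-d[1]);print("dock yaw",np.degrees(yaw), "mid",sum(S)/4)
A=cp(c,78,322,.034);B=cp(c,514,288,.034);d=B-A;print("cradle front",A,B,np.linalg.norm(d),"yaw",np.degrees(np.arctan2(d[0],-d[1])))
for p in((90,468),(177,461),(437,438),(524,430)):print("roller near",cp(c,*p,.036))
print("hinge",cp(c,633,357,.04),"grip",cp(c,729,503,.105),"armend",cp(c,703,518,.03))
for p in((633,357),(729,503),(300,365),(180,140)):
  u,v=225+p[0]/5.8,135+p[1]/5.8; print(w(c,u,v))
E
```

```text
stop [0.6772 0.0735 0.044 ]
stop [0.675  0.0375 0.044 ]
stop [ 0.6687 -0.0642  0.044 ]
stop [ 0.6665 -0.1023  0.044 ]
dist 0.1390051084722367
dock yaw -3.513516595050238 mid [ 0.6719 -0.0139  0.044 ]
cradle front [0.6026 0.115  0.034 ] [ 0.6144 -0.128   0.034 ] 0.24331554490713825 yaw 2.797844194995765
roller near [0.5212 0.1101 0.036 ]
roller near [0.5236 0.0619 0.036 ]
roller near [ 0.5322 -0.0824  0.036 ]
roller near [ 0.5352 -0.1307  0.036 ]
hinge [ 0.5737 -0.192   0.04  ] grip [ 0.4919 -0.2306  0.105 ] armend [ 0.4836 -0.229   0.03  ]
[ 0.5729 -0.1946  0.0302]
[ 0.4906 -0.2318  0.1049]
[ 0.5705 -0.0092  0.0881]
[0.6996 0.0537 0.0457]
```

carry_out(
  series=[
    [[0.036,-0.031,0],0],
    [[0.036,-0.031,0],0],
    [[0.036,-0.031,0],0],
    [[0.036,-0.031,0],0],
    [[0.036,-0.031,0],0],
  ],
  hand=0,
)

```text
t: 0.6
tcp_pos: [0.2772, -0.2717, 0.2532]
tcp_rot: [[0.952, 0.305, -0.0], [0.305, -0.952, 0.0], [0.0, -0.0, -1.0]]
force: [0.3, -1.4, 0.5]
grip_width: 0.0121
finger_force: 0.0
```

carry_out(
  series=[
    [[0.036,-0.031,0],0],
    [[0.036,-0.031,0],0],
    [[0.036,-0.031,0],0],
    [[0.036,-0.031,0],0],
    [[0.036,-0.031,0],0],
  ],
)

```text
t: 1.1
tcp_pos: [0.4013, -0.0688, 0.2533]
tcp_rot: [[0.952, 0.306, 0.0], [0.306, -0.952, -0.0], [0.0, 0.0, -1.0]]
force: [0.6, -1.7, 0.2]
grip_width: 0.0
finger_force: 0.0
```

carry_out(
  series=[
    [[0.032,-0.031,0],0],
    [[0.032,-0.031,0],0],
    [[0.032,-0.031,0],7.1],
    [[0.015,-0.02,0],7.1],
    [[0,0,0],7.1],
  ],
)

```text
t: 1.6
tcp_pos: [0.4782, 0.0199, 0.2525]
tcp_rot: [[1.0, 0.017, -0.004], [0.017, -0.999, 0.045], [-0.004, -0.045, -0.999]]
force: [0.0, -0.0, -0.7]
grip_width: -0.0001
finger_force: 0.0
```

```bash
cat >> h.py <<'E'
np.set_printoptions(precision=4,suppress=True)
def st():
    s=arm.sense(); R=np.array(s["tcp_rot"]); print("t",s["t"],"p",s["tcp_pos"],"yaw",np.degrees(np.arctan2(R[1,0],R[0,0])),"F",s["force"],"w",s["grip_width"]); return s
def to(p):
    s=st(); R=np.array(s["tcp_rot"]); print("tool shift",R.T@(np.array(p)-s["tcp_pos"]))
E
python3 - <<'E'
from h import *
to([0.495,0.094,0.047])
E
```

```text
t 1.6 p [0.4782 0.0199 0.2525] yaw 0.970477523204287 F [ 0.0168 -0.0168 -0.6639] w -0.00010936479127361823
tool shift [ 0.0187 -0.0645  0.2086]
```

carry_out(
  series=[
    [[0.002,-0.012,0.035],0],
    [[0.002,-0.012,0.035],0],
    [[0,-0.012,0.035],0],
    [[0,-0.012,0.03],0],
    [[0,0,0],0],
  ],
)

```text
t: 2.1
tcp_pos: [0.4777, 0.0428, 0.1178]
tcp_rot: [[0.999, 0.048, -0.012], [0.049, -0.997, 0.067], [-0.009, -0.068, -0.998]]
force: [-0.3, -0.4, 0.8]
grip_width: 0.0003
finger_force: 0.0
```

Run:
```python
from h import *
to([0.500,0.094,0.047])
```

```text
t 2.1 p [0.4777 0.0428 0.1178] yaw 2.7989436887238126 F [-0.3418 -0.4301  0.8171] w 0.00027893345102949504
tool shift [ 0.0254 -0.0452  0.0738]
```

carry_out(
  series=[
    [[0,0,0],-8.5],
    [[0,0,0],-8.5],
    [[0,0,0],-8.5],
    [[0,0,0],-8.5],
    [[0,0,0],-8.5],
  ],
)

```text
t: 2.6
tcp_pos: [0.4809, 0.0423, 0.1226]
tcp_rot: [[0.7, 0.714, -0.005], [0.713, -0.698, 0.067], [0.044, -0.05, -0.998]]
force: [-0.4, -0.3, 0.3]
grip_width: 0.0003
finger_force: 0.0
```

carry_out(
  series=[
    [[0,0,0],-8.5],
    [[0,0,0],-8.5],
    [[0,0,0],-8.5],
    [[0,0,0],-8.5],
    [[0,0,0],-8.5],
  ],
)

```text
t: 3.1
tcp_pos: [0.4809, 0.0423, 0.1227]
tcp_rot: [[0.034, 0.999, -0.005], [0.997, -0.033, 0.067], [0.067, -0.007, -0.998]]
force: [-0.5, -0.5, 0.0]
grip_width: -0.0002
finger_force: 0.0
```

carry_out(
  series=[
    [[0,0,0],-8.5],
    [[0,0,0],-8.5],
    [[0,0,0],-8.5],
    [[0,0,0],-8.5],
    [[0,0,0],-8.5],
  ],
)

```text
t: 3.6
tcp_pos: [0.4809, 0.0423, 0.1227]
tcp_rot: [[-0.65, 0.76, -0.005], [0.758, 0.649, 0.067], [0.054, 0.04, -0.998]]
force: [0.8, -0.6, 0.4]
grip_width: 0.0
finger_force: 0.0
```

carry_out(
  series=[
    [[0,0,0],-8.5],
    [[0,0,0],-8.5],
    [[0,0,0],-8.5],
    [[0,0,0],-8.5],
    [[0,0,0],-8.5],
  ],
)

```text
t: 4.1
tcp_pos: [0.4809, 0.0423, 0.1227]
tcp_rot: [[-0.993, 0.121, -0.005], [0.12, 0.991, 0.067], [0.013, 0.066, -0.998]]
force: [0.3, 0.2, 0.3]
grip_width: -0.0002
finger_force: 0.0
```

Run:
```python
from h import *
to([0.500,0.094,0.047]); print(arm.sense()["qpos"])
```

```text
t 4.1 p [0.4809 0.0423 0.1227] yaw 173.10934280541503 F [0.2877 0.2025 0.3285] w -0.0001833043722487309
tool shift [-0.0137  0.0485  0.0789]
[  2.6826  14.0358 -19.1564  56.9028   3.8547   9.5943]
```

carry_out(
  series=[
    [[0,0.024,0.02],-3.4],
    [[0,0.025,0.025],0],
    [[-0.005,0,0.03],0],
    [[-0.01,0,0],0],
    [[0,0,0],0],
  ],
)

```text
t: 4.6
tcp_pos: [0.5012, 0.0949, 0.0507]
tcp_rot: [[-0.998, 0.068, -0.005], [0.067, 0.995, 0.067], [0.01, 0.067, -0.998]]
force: [0.3, -0.8, 0.1]
grip_width: 0.0001
finger_force: 0.0
```

Run:
```python
from h import *
to([0.511,0.094,0.050]); print(arm.sense()["qpos"])
```

```text
t 4.6 p [0.5012 0.0949 0.0507] yaw 176.15423719910365 F [ 0.3324 -0.8086  0.0598] w 0.00011137935530270972
tool shift [-0.0099 -0.0003  0.0006]
[  8.5071  20.6977 -21.4794  47.5425   3.8532  12.3807]
```

carry_out(
  series=[
    [[-0.003,0,0],0],
    [[-0.002,0,0],0],
    [[-0.001,0,0],0],
    [[-0.001,0,0],0],
    [[-0.001,0,0],0],
  ],
)

```text
t: 5.1
tcp_pos: [0.5075, 0.0946, 0.0494]
tcp_rot: [[-0.998, 0.067, -0.006], [0.067, 0.995, 0.067], [0.011, 0.067, -0.998]]
force: [0.7, 0.0, -0.6]
grip_width: -0.0001
finger_force: 0.0
```

carry_out(
  series=[
    [[-0.001,0,0],0],
    [[-0.001,0,0],0],
    [[-0.001,0,0],0],
    [[-0.001,0,0],0],
    [[-0.001,0,0],0],
  ],
)

```text
t: 5.6
tcp_pos: [0.5111, 0.0944, 0.0486]
tcp_rot: [[-0.998, 0.067, -0.009], [0.066, 0.996, 0.068], [0.014, 0.067, -0.998]]
force: [-10.9, 1.3, 0.8]
grip_width: -0.0001
finger_force: 4.9
```

carry_out(
  series=[
    [[-0.001,0,0],0],
    [[-0.001,0,0],0],
    [[-0.001,0,0],0],
    [[-0.001,0,0],0],
    [[-0.001,0,0],0],
  ],
)

```text
t: 6.1
tcp_pos: [0.5148, 0.0947, 0.048]
tcp_rot: [[-0.998, 0.067, -0.012], [0.066, 0.995, 0.069], [0.016, 0.068, -0.998]]
force: [-13.5, 7.8, 0.3]
grip_width: 0.0001
finger_force: 6.7
```

carry_out(
  series=[
    [[-0.0015,0,0],0],
    [[-0.0015,0,0],0],
    [[-0.0015,0,0],0],
    [[-0.0015,0,0],0],
    [[-0.0015,0,0],0],
  ],
)

```text
t: 6.6
tcp_pos: [0.5223, 0.0946, 0.048]
tcp_rot: [[-0.998, 0.066, -0.012], [0.065, 0.995, 0.069], [0.016, 0.069, -0.998]]
force: [-12.9, 10.5, 1.1]
grip_width: 0.0001
finger_force: 6.8
```

carry_out(
  series=[
    [[-0.0018,0.001,0],0.7],
    [[-0.0018,0.001,0],0.7],
    [[-0.0018,0.001,0],0.7],
    [[-0.0018,0.0008,0],0.7],
    [[-0.0018,0.0008,0],0.7],
  ],
)

```text
t: 7.1
tcp_pos: [0.532, 0.0974, 0.0482]
tcp_rot: [[-0.992, 0.128, -0.011], [0.127, 0.99, 0.067], [0.02, 0.065, -0.998]]
force: [-10.5, 2.1, -0.0]
grip_width: -0.0002
finger_force: 5.8
```

carry_out(
  series=[
    [[-0.0019,0.0008,0],0.7],
    [[-0.0019,0.0008,0],0.7],
    [[-0.0019,0.0008,0],0.7],
    [[-0.0019,0.0008,0],0.7],
    [[-0.0019,0.0008,0],0.7],
  ],
)

```text
t: 7.6
tcp_pos: [0.5421, 0.0998, 0.0483]
tcp_rot: [[-0.982, 0.189, -0.011], [0.188, 0.98, 0.067], [0.023, 0.064, -0.998]]
force: [-10.7, 0.2, 0.4]
grip_width: 0.0002
finger_force: 5.7
```

carry_out(
  series=[
    [[-0.0022,0.0008,0],0.8],
    [[-0.0025,0.0009,0],1],
    [[-0.0025,0.0009,0],1],
    [[-0.0025,0.0009,0],1],
    [[-0.0025,0.0009,0],1],
  ],
)

```text
t: 8.1
tcp_pos: [0.555, 0.1017, 0.0484]
tcp_rot: [[-0.963, 0.27, -0.011], [0.269, 0.961, 0.068], [0.029, 0.062, -0.998]]
force: [-11.9, 4.3, 0.5]
grip_width: 0.0001
finger_force: 6.1
```

carry_out(
  series=[
    [[-0.0025,0.0008,0],1],
    [[-0.0025,0.0008,0],1],
    [[-0.0025,0.0008,0],1],
    [[-0.0025,0.0008,0],1],
    [[-0.002,0.0007,0],0.8],
  ],
)

```text
t: 8.6
tcp_pos: [0.5678, 0.1021, 0.0484]
tcp_rot: [[-0.937, 0.35, -0.011], [0.348, 0.935, 0.069], [0.034, 0.061, -0.998]]
force: [-11.4, 5.3, 1.2]
grip_width: -0.0001
finger_force: 6.3
```

Run:
```python
from h import *
st()
import pickle
c=save("top","top1.png",(225,135,360,235),5.8); pickle.dump(c,open("top1.pkl","wb"))
```

```text
t 8.6 p [0.5678 0.1021 0.0484] yaw 159.60951849411492 F [-11.4249   5.3427   1.1738] w -0.0001448696662190584
```

View pics/top1.png

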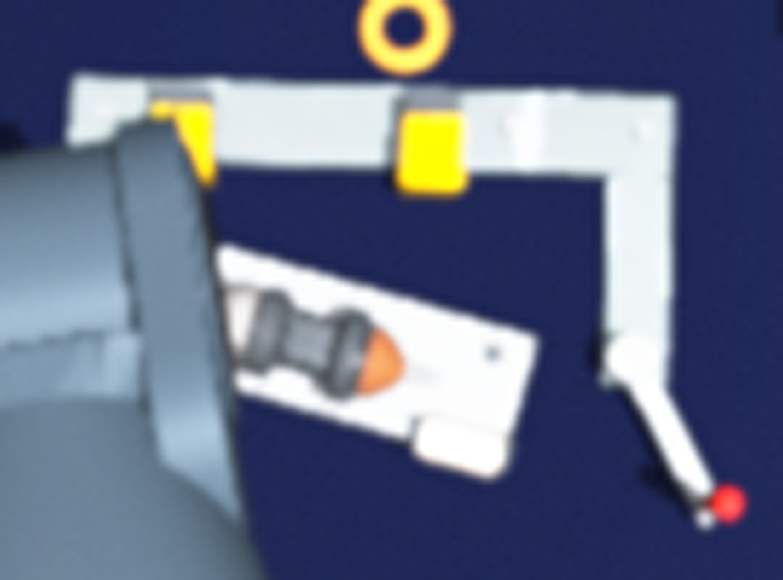

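The front edge runs from (220,248) to the right corner at (537,338), and the right roller's near edge runs from (415,455) to (500,478). The arm hides the left end.

```bash
cat >> h.py <<'E'
D0=np.array([0.6719,-0.0139]); dy=-3.5
def rot(a): a=np.radians(a); return np.array([[np.cos(a),-np.sin(a)],[np.sin(a),np.cos(a)]])
def cradle(c,a,b,corner):  # a left, b right px on front edge; corner 'R','L'
    A=cp(c,*a,.034)[:2];B=cp(c,*b,.034)[:2];d=B-A;yaw=np.degrees(np.arctan2(d[0],-d[1]))
    o=(B-rot(yaw)@[.04,-.12]) if corner=='R' else (A-rot(yaw)@[.04,.12])
    rep(o,yaw); return o,yaw
def rep(o,yaw):
    f=lambda p: rot(-dy)@(p-D0)
    print("cradle o",o,"yaw",yaw,"rel",yaw-dy,"dock o",f(o),"L",f(o+rot(yaw)@[.04,.07]),"R",f(o+rot(yaw)@[.04,-.07]))
    for n,y in(("Lpush",.104),("Rpush",-.104)): print(n,"TCP",o+rot(yaw)@[-.051,y])
E
python3 - <<'E'
from h import *
import pickle
c=pickle.load(open("top1.pkl","rb"))
cradle(c,(220,248),(537,338),'R')
c0=pickle.load(open("top0.pkl","rb"))
o,y=cradle(c0,(78,322),(514,288),'R')
E
```

```text
cradle o [ 0.5843 -0.0134] yaw -17.57962996871347 rel -14.07962996871347 dock o [-0.0875 -0.0048] L [-0.0316  0.0534] R [-0.0657 -0.0824]
Lpush TCP [0.5671 0.1012]
Rpush TCP [ 0.5043 -0.0971]
cradle o [ 0.5686 -0.0101] yaw 2.797844194995765 rel 6.297844194995765 dock o [-0.1033 -0.0025] L [-0.0712  0.0715] R [-0.0559 -0.0677]
Lpush TCP [0.5126 0.0913]
Rpush TCP [ 0.5228 -0.1164]
```

carry_out(
  series=[
    [[0.01,0,0],-1],
    [[0.02,0,0],-1.8],
    [[0.003,-0.04,-0.003],0],
    [[0.003,-0.04,-0.003],0],
    [[0.003,-0.04,-0.003],0],
  ],
)

```text
t: 9.15
tcp_pos: [0.4958, -0.0012, 0.052]
tcp_rot: [[-0.953, 0.302, -0.006], [0.301, 0.951, 0.067], [0.026, 0.062, -0.998]]
force: [1.1, -0.7, 0.5]
grip_width: 0.0003
finger_force: 0.0
```

carry_out(
  series=[
    [[0.003,-0.04,-0.003],0],
    [[0.003,-0.04,-0.003],0],
    [[0,-0.01,0],0],
    [[0,0,0],0],
  ],
)

```text
t: 9.55
tcp_pos: [0.4633, -0.0856, 0.0526]
tcp_rot: [[-0.952, 0.305, -0.006], [0.304, 0.95, 0.067], [0.026, 0.062, -0.998]]
force: [1.0, -0.6, 0.3]
grip_width: -0.0002
finger_force: 0.0
```

Run:
```python
from h import *
to([0.4967,-0.0945,0.05]); print(arm.sense()["tcp_rot"])
```

```text
t 9.55 p [ 0.4633 -0.0856  0.0526] yaw 162.28912775042394 F [ 0.9538 -0.561   0.2766] w -0.00020285784890668857
tool shift [-0.0346  0.0016  0.0018]
[[-0.9523  0.3052 -0.0056]
 [ 0.3041  0.9503  0.067 ]
 [ 0.0258  0.0621 -0.9977]]
```

carry_out(
  series=[
    [[-0.015,0.001,0.001],0],
    [[-0.013,0.001,0.001],0],
    [[-0.006,0,0],0],
    [[-0.003,0,0],0],
    [[-0.001,0,0],0],
  ],
)

```text
t: 10.05
tcp_pos: [0.5005, -0.0935, 0.0494]
tcp_rot: [[-0.953, 0.303, -0.007], [0.302, 0.951, 0.067], [0.027, 0.062, -0.998]]
force: [-0.2, 0.2, -0.2]
grip_width: 0.0001
finger_force: 0.0
```

carry_out(
  series=[
    [[-0.001,0,0],0],
    [[-0.001,0,0],0],
    [[-0.001,0,0],0],
    [[-0.001,0,0],0],
    [[-0.001,0,0],0],
  ],
)

```text
t: 10.55
tcp_pos: [0.5038, -0.0951, 0.0489]
tcp_rot: [[-0.953, 0.303, -0.009], [0.302, 0.951, 0.068], [0.029, 0.062, -0.998]]
force: [-10.4, 4.1, 1.1]
grip_width: -0.0
finger_force: 5.3
```

carry_out(
  series=[
    [[-0.0012,-0.0004,0],-0.4],
    [[-0.0015,-0.0005,0],-0.6],
    [[-0.002,-0.0007,0],-0.8],
    [[-0.0025,-0.0009,0],-1],
    [[-0.0025,-0.0009,0],-1],
  ],
)

```text
t: 11.05
tcp_pos: [0.5112, -0.1009, 0.048]
tcp_rot: [[-0.971, 0.239, -0.011], [0.238, 0.969, 0.069], [0.027, 0.064, -0.998]]
force: [-12.5, 3.6, 1.7]
grip_width: 0.0
finger_force: 6.0
```

carry_out(
  series=[
    [[-0.0025,-0.0009,0],-1],
    [[-0.0025,-0.0009,0],-1],
    [[-0.0025,-0.0009,0],-1],
    [[-0.0025,-0.0009,0],-1],
    [[-0.0025,-0.0009,0],-1],
  ],
)

```text
t: 11.55
tcp_pos: [0.5225, -0.108, 0.0474]
tcp_rot: [[-0.988, 0.154, -0.011], [0.153, 0.986, 0.068], [0.021, 0.066, -0.998]]
force: [-11.5, 1.9, 0.7]
grip_width: 0.0003
finger_force: 6.1
```

carry_out(
  series=[
    [[-0.0025,-0.0009,0],-1],
    [[-0.0025,-0.0009,0],-1],
    [[-0.0025,-0.0009,0],-1],
    [[-0.0025,-0.0009,0],-1],
    [[-0.0025,-0.0009,0],-1],
  ],
)

```text
t: 12.05
tcp_pos: [0.5344, -0.1141, 0.0469]
tcp_rot: [[-0.998, 0.067, -0.011], [0.066, 0.995, 0.068], [0.016, 0.067, -0.998]]
force: [-12.1, 1.0, 0.5]
grip_width: 0.0002
finger_force: 6.1
```

carry_out(
  series=[
    [[-0.0025,-0.0009,-0.0001],-1],
    [[-0.0025,-0.0009,-0.0001],-1],
    [[-0.0025,-0.0009,-0.0001],-1],
    [[-0.0025,-0.0009,-0.0001],-1],
    [[-0.0025,-0.0009,-0.0001],-1],
  ],
)

```text
t: 12.55
tcp_pos: [0.5468, -0.1192, 0.047]
tcp_rot: [[-1.0, -0.02, -0.011], [-0.021, 0.997, 0.068], [0.01, 0.068, -0.998]]
force: [-11.4, -0.6, -0.8]
grip_width: -0.0
finger_force: 5.9
```

carry_out(
  series=[
    [[-0.0025,-0.0009,-0.0001],-1],
    [[-0.0025,-0.0009,-0.0001],-1],
    [[-0.0025,-0.0009,-0.0001],-1],
    [[-0.002,-0.0007,-0.0001],-1],
    [[-0.0015,-0.0005,0],-0.6],
  ],
)

```text
t: 13.05
tcp_pos: [0.558, -0.1227, 0.0471]
tcp_rot: [[-0.995, -0.1, -0.011], [-0.1, 0.993, 0.067], [0.004, 0.068, -0.998]]
force: [-12.3, -2.4, 0.2]
grip_width: 0.0002
finger_force: 6.1
```

Run:
```python
from h import *
st()
import pickle
c=save("top","top2.png",(225,135,360,235),5.8); pickle.dump(c,open("top2.pkl","wb"))
```

```text
t 13.05 p [ 0.558  -0.1227  0.0471] yaw -174.23320570733935 F [-12.2738  -2.3826   0.2092] w 0.0001608986919555355
```

View pics/top2.png

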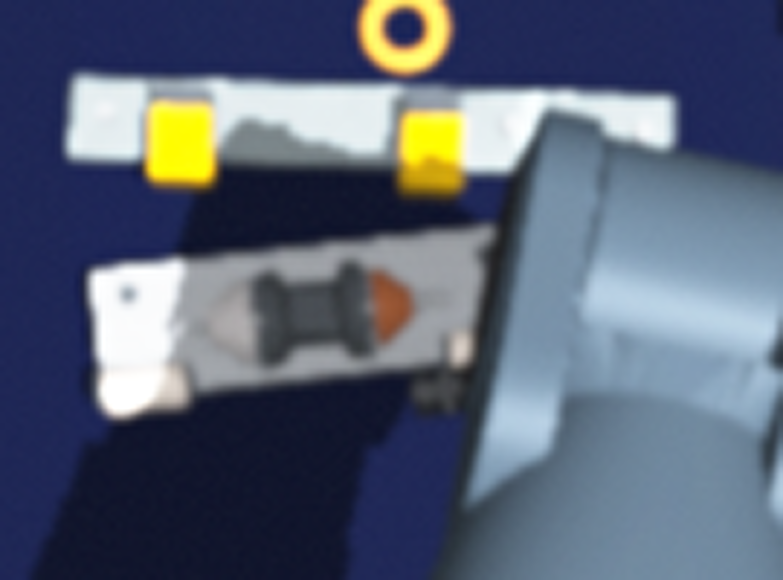

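The front edge now runs from the left corner at (90,269) to (490,227). The arm hides the right end.

Run:
```python
from h import *
import pickle
c=pickle.load(open("top2.pkl","rb"))
cradle(c,(90,269),(490,227),'L')
```

```text
cradle o [ 0.6011 -0.015 ] yaw 4.343320992968791 rel 7.843320992968791 dock o [-0.0706 -0.0055] L [-0.0405  0.0693] R [-0.0214 -0.0693]
Lpush TCP [0.5424 0.0848]
Rpush TCP [ 0.5582 -0.1226]
```

carry_out(
  series=[
    [[0.01,0,0],0],
    [[0.02,0,0],1.4],
    [[0,0.042,0.0025],0],
    [[0,0.042,0.0025],0],
    [[0,0.042,0.0025],0],
  ],
)

```text
t: 13.6
tcp_pos: [0.5204, 0.0012, 0.0494]
tcp_rot: [[-0.997, -0.074, -0.005], [-0.075, 0.995, 0.067], [0.0, 0.068, -0.998]]
force: [0.5, -0.2, -0.5]
grip_width: 0.0004
finger_force: 0.0
```

carry_out(
  series=[
    [[0,0.042,0.0025],0],
    [[0,0.04,0.0025],0],
    [[0,0,0],0],
    [[0,0,0],0],
  ],
)

```text
t: 14.0
tcp_pos: [0.5144, 0.0826, 0.0499]
tcp_rot: [[-0.997, -0.078, -0.006], [-0.078, 0.995, 0.067], [0.001, 0.067, -0.998]]
force: [0.7, 0.1, -0.4]
grip_width: -0.0003
finger_force: 0.0
```

Run:
```python
from h import *
to([0.5344,0.0845,0.05])
```

```text
t 14.0 p [0.5144 0.0826 0.0499] yaw -175.5421477203416 F [ 0.7062  0.0707 -0.3662] w -0.0002654557126361142
tool shift [-0.0201  0.0003 -0.0001]
```

carry_out(
  series=[
    [[-0.01,0,0],0],
    [[-0.01,0,0],0],
    [[-0.003,0,0],0],
    [[-0.001,0,0],0],
    [[-0.001,0,0],0],
  ],
)

```text
t: 14.5
tcp_pos: [0.5396, 0.0836, 0.0494]
tcp_rot: [[-0.997, -0.075, -0.007], [-0.075, 0.995, 0.067], [0.002, 0.068, -0.998]]
force: [-0.5, -0.6, -0.3]
grip_width: -0.0002
finger_force: 0.0
```

carry_out(
  series=[
    [[-0.001,0,0],0],
    [[-0.001,0,0],0],
    [[-0.001,0,0],0],
    [[-0.001,0,0],0],
    [[-0.001,0,0],0],
  ],
)

```text
t: 15.0
tcp_pos: [0.5419, 0.0843, 0.0487]
tcp_rot: [[-0.997, -0.076, -0.011], [-0.076, 0.995, 0.067], [0.006, 0.068, -0.998]]
force: [-12.5, 1.7, 0.8]
grip_width: -0.0002
finger_force: 6.3
```

carry_out(
  series=[
    [[-0.001,0.0003,0],0.3],
    [[-0.0012,0.0004,0],0.4],
    [[-0.0015,0.0005,0],0.6],
    [[-0.002,0.0007,0],0.8],
    [[-0.0025,0.0009,0],1],
  ],
)

```text
t: 15.5
tcp_pos: [0.55, 0.0876, 0.0488]
tcp_rot: [[-1.0, -0.021, -0.011], [-0.022, 0.998, 0.067], [0.01, 0.067, -0.998]]
force: [-11.6, 0.6, -0.6]
grip_width: -0.0
finger_force: 5.9
```

carry_out(
  series=[
    [[-0.0025,0.0009,0],1],
    [[-0.0025,0.0009,0],1],
    [[-0.0025,0.0009,0],1],
    [[-0.0025,0.0009,0],1],
    [[-0.0025,0.0009,0],1],
  ],
)

```text
t: 16.0
tcp_pos: [0.5627, 0.092, 0.049]
tcp_rot: [[-0.998, 0.066, -0.011], [0.065, 0.996, 0.067], [0.015, 0.066, -0.998]]
force: [-12.3, 0.1, 0.1]
grip_width: -0.0001
finger_force: 5.8
```

carry_out(
  series=[
    [[-0.0025,0.0009,0],1],
    [[-0.0025,0.0009,0],1],
    [[-0.0025,0.0009,0],1],
    [[-0.002,0.0007,0],0.8],
    [[-0.0015,0.0005,0],0.6],
  ],
)

```text
t: 16.5
tcp_pos: [0.5741, 0.095, 0.0492]
tcp_rot: [[-0.99, 0.142, -0.011], [0.141, 0.988, 0.067], [0.02, 0.065, -0.998]]
force: [-11.4, 1.5, 0.6]
grip_width: 0.0003
finger_force: 5.9
```

Run:
```python
from h import *
st()
import pickle
c=save("top","top3.png",(225,135,360,235),5.8); pickle.dump(c,open("top3.pkl","wb"))
```

```text
t 16.5 p [0.5741 0.095  0.0492] yaw 171.87658575763666 F [-11.3839   1.5207   0.5942] w 0.000342615048941609
```

View pics/top3.png

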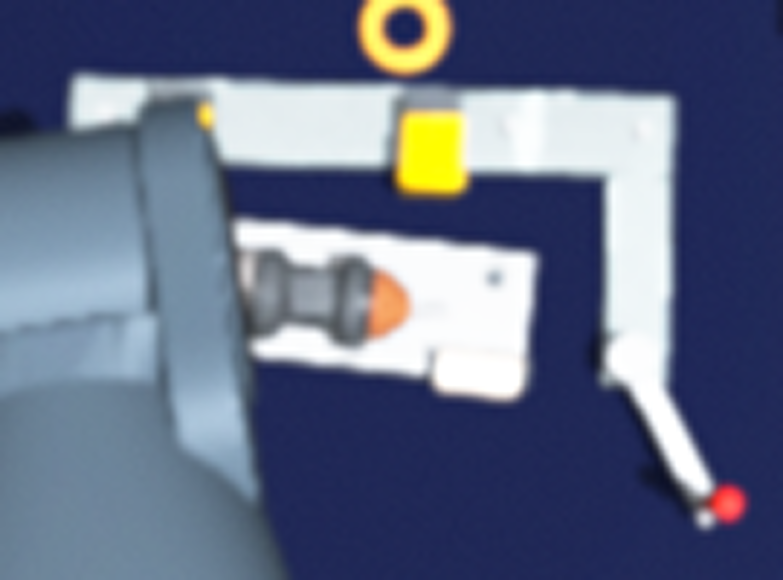

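The right front corner is at (537,253) and the front edge passes through (240,219).

Run:
```python
from h import *
import pickle
c=pickle.load(open("top3.pkl","rb"))
cradle(c,(240,219),(537,253),'R')
o=np.array([.6114,-.018])
```

```text
cradle o [ 0.6112 -0.0169] yaw -8.23761705347749 rel -4.737617053477489 dock o [-0.0604 -0.0067] L [-0.0147  0.0597] R [-0.0263 -0.0798]
Lpush TCP [0.5756 0.0933]
Rpush TCP [ 0.5458 -0.1126]
```

carry_out(
  series=[
    [[-0.0015,0.0005,0],0.6],
    [[-0.002,0.0007,0],0.8],
    [[-0.002,0.0007,0],0.8],
    [[-0.002,0.0007,0],0.8],
    [[-0.002,0.0007,0],0.8],
  ],
)

```text
t: 17.05
tcp_pos: [0.584, 0.0967, 0.0493]
tcp_rot: [[-0.978, 0.208, -0.011], [0.206, 0.976, 0.068], [0.025, 0.064, -0.998]]
force: [-12.1, 2.8, 0.7]
grip_width: -0.0004
finger_force: 6.0
```

carry_out(
  series=[
    [[-0.001,0.0003,0],0.4],
    [[0.01,0,0],0],
    [[0.02,0,0],0],
    [[0,-0.04,-0.0025],0],
    [[0,-0.042,-0.0025],0],
  ],
)

```text
t: 17.55
tcp_pos: [0.5398, 0.0228, 0.0508]
tcp_rot: [[-0.977, 0.211, -0.006], [0.21, 0.975, 0.067], [0.02, 0.065, -0.998]]
force: [0.4, -0.9, 0.2]
grip_width: -0.0003
finger_force: 0.0
```

carry_out(
  series=[
    [[0,-0.042,-0.0025],0],
    [[0,-0.042,-0.0025],0],
    [[0,-0.042,-0.0025],0],
    [[0,0,0],0],
    [[0,0,0],0],
  ],
)

```text
t: 18.05
tcp_pos: [0.5134, -0.1013, 0.0501]
tcp_rot: [[-0.976, 0.216, -0.006], [0.215, 0.974, 0.067], [0.02, 0.065, -0.998]]
force: [0.4, -0.1, 0.2]
grip_width: 0.0001
finger_force: 0.0
```

Run:
```python
from h import *
# predicted pose after ~4.6 deg more about pivot (0,-45)
o=np.array([.6112,-.0169]);y=-8.24;p=o+rot(y)@[0,-.045];y2=y-4.2;o2=p+rot(y2)@[0,.045];rep(o2,y2)
t=o2+rot(y2)@[-.059,-.104]; to([*t,.05])
```

```text
cradle o [ 0.6144 -0.0175] yaw -12.440000000000001 rel -8.940000000000001 dock o [-0.0571 -0.0071] L [-0.0067  0.0558] R [-0.0285 -0.0825]
Lpush TCP [0.587  0.0951]
Rpush TCP [ 0.5422 -0.1081]
t 18.05 p [ 0.5134 -0.1013  0.0501] yaw 167.5879406746388 F [ 0.3558 -0.1196  0.2239] w 9.636768138841976e-05
tool shift [-0.0216 -0.0004 -0.0003]
```

carry_out(
  series=[
    [[-0.01,0,0],0],
    [[-0.01,0,0],0],
    [[-0.004,0,0],0],
    [[-0.002,0,0],0],
    [[-0.001,0,0],0],
  ],
)

```text
t: 18.55
tcp_pos: [0.5401, -0.106, 0.0491]
tcp_rot: [[-0.977, 0.213, -0.007], [0.212, 0.975, 0.068], [0.021, 0.065, -0.998]]
force: [-1.8, 2.9, 0.6]
grip_width: 0.0001
finger_force: 1.2
```

carry_out(
  series=[
    [[-0.001,0,0],0],
    [[-0.001,0,0],0],
    [[-0.001,0,0],0],
    [[-0.001,0,0],0],
    [[-0.001,0,0],0],
  ],
)

```text
t: 19.05
tcp_pos: [0.5423, -0.1069, 0.0483]
tcp_rot: [[-0.977, 0.214, -0.011], [0.213, 0.975, 0.068], [0.025, 0.064, -0.998]]
force: [-12.8, 1.0, 1.1]
grip_width: -0.0001
finger_force: 6.3
```

carry_out(
  series=[
    [[-0.0012,-0.0004,0],-0.4],
    [[-0.0015,-0.0005,0],-0.6],
    [[-0.002,-0.0007,0],-0.8],
    [[-0.0025,-0.0009,-0.0001],-1],
    [[-0.0025,-0.0009,-0.0001],-1],
  ],
)

```text
t: 19.55
tcp_pos: [0.5513, -0.1122, 0.0481]
tcp_rot: [[-0.989, 0.148, -0.011], [0.147, 0.987, 0.068], [0.021, 0.066, -0.998]]
force: [-10.5, 2.2, -0.3]
grip_width: 0.0003
finger_force: 5.9
```

carry_out(
  series=[
    [[-0.0025,-0.0009,-0.0001],-1],
    [[-0.0025,-0.0009,-0.0001],-1],
    [[-0.0025,-0.0009,-0.0001],-1],
    [[-0.0025,-0.0009,-0.0001],-1],
    [[-0.002,-0.0007,0],-0.8],
  ],
)

```text
t: 20.05
tcp_pos: [0.5628, -0.1179, 0.048]
tcp_rot: [[-0.998, 0.065, -0.011], [0.064, 0.996, 0.068], [0.015, 0.067, -0.998]]
force: [-11.9, 1.7, 1.0]
grip_width: -0.0001
finger_force: 6.0
```

Run:
```python
from h import *
s=st(); R=np.array(s["tcp_rot"]); p=s["tcp_pos"][:2]
import pickle
c=save("top","top4.png",(225,135,360,235),5.8); pickle.dump(c,open("top4.pkl","wb"))
y=np.degrees(np.arctan2(-R[1,0],-R[0,0]))
rep(p-rot(y)@[-.051,-.104],y)
```

```text
t 20.05 p [ 0.5628 -0.1179  0.048 ] yaw 176.31130819337088 F [-11.8855   1.6576   1.0206] w -8.585548319886242e-05
cradle o [ 0.6204 -0.0174] yaw -3.688691806629109 rel -0.18869180662910878 dock o [-0.0512 -0.0067] L [-0.0109  0.0632] R [-0.0114 -0.0768]
Lpush TCP [0.5762 0.0896]
Rpush TCP [ 0.5628 -0.1179]
```

View pics/top4.png

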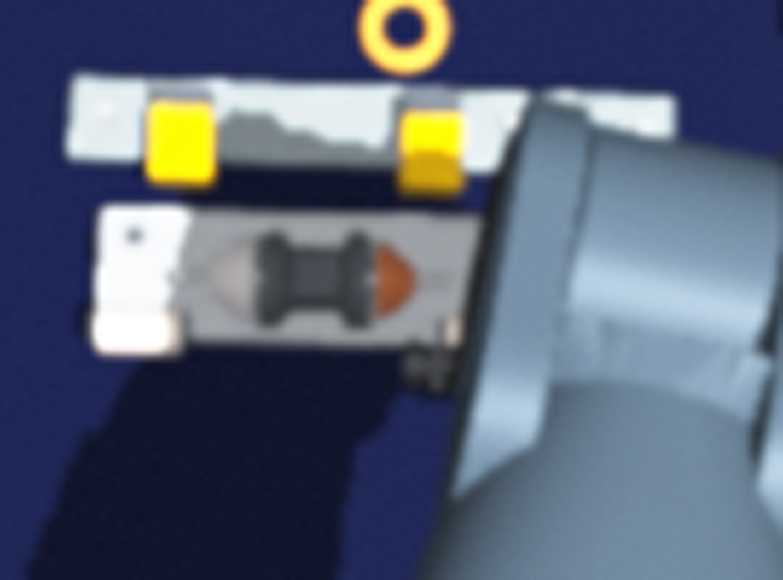

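carry_out(
  series=[
    [[-0.0015,-0.0005,0],-0.6],
    [[-0.002,-0.0007,0],-0.8],
    [[-0.002,-0.0007,0],-0.8],
    [[-0.002,-0.0007,0],-0.8],
    [[-0.001,-0.0004,0],-0.4],
  ],
)

```text
t: 20.6
tcp_pos: [0.5712, -0.1214, 0.0477]
tcp_rot: [[-1.0, 0.006, -0.011], [0.005, 0.998, 0.068], [0.011, 0.068, -0.998]]
force: [-11.2, 0.8, -0.1]
grip_width: 0.0003
finger_force: 5.9
```

carry_out(
  series=[
    [[-0.0008,-0.0002,0],-0.3],
    [[-0.0006,-0.0002,0],-0.2],
    [[-0.0006,-0.0002,0],-0.2],
  ],
)

```text
t: 20.9
tcp_pos: [0.5731, -0.122, 0.0477]
tcp_rot: [[-1.0, -0.006, -0.011], [-0.006, 0.998, 0.068], [0.011, 0.068, -0.998]]
force: [-11.5, -0.7, 1.0]
grip_width: 0.0
finger_force: 6.0
```

carry_out(
  series=[
    [[0.01,0,0],0],
    [[0.02,0,0],0],
    [[0,0.042,0.0028],0],
    [[0,0.042,0.0028],0],
    [[0,0.042,0.0028],0],
  ],
)

```text
t: 21.4
tcp_pos: [0.5444, 0.0049, 0.0492]
tcp_rot: [[-1.0, -0.005, -0.005], [-0.005, 0.998, 0.067], [0.005, 0.067, -0.998]]
force: [0.9, -0.4, -0.3]
grip_width: 0.0001
finger_force: 0.0
```

carry_out(
  series=[
    [[0,0.042,0.0028],0],
    [[0,0.04,0.0025],0],
    [[0,0,0],0],
    [[0,0,0],0],
  ],
)

```text
t: 21.8
tcp_pos: [0.544, 0.0866, 0.0493]
tcp_rot: [[-1.0, -0.008, -0.006], [-0.008, 0.998, 0.067], [0.005, 0.067, -0.998]]
force: [-0.6, -1.3, 0.7]
grip_width: 0.0
finger_force: 0.0
```

Run:
```python
from h import *
y=.35; o=np.array([.5731,-.122])-rot(y)@[-.051,-.104]; rep(o,y)
to([*(o+rot(y)@[-.059,.104]),.05])
```

```text
cradle o [ 0.6235 -0.0177] yaw 0.35 rel 3.85 dock o [-0.0481 -0.0067] L [-0.0129  0.0658] R [-0.0035 -0.0739]
Lpush TCP [0.5718 0.086 ]
Rpush TCP [ 0.5731 -0.122 ]
t 21.8 p [0.544  0.0866 0.0493] yaw -179.5340308509895 F [-0.5668 -1.2846  0.6853] w 2.9455343897139384e-06
tool shift [-0.0198 -0.0007 -0.0008]
```

carry_out(
  series=[
    [[-0.01,0,0],0],
    [[-0.01,0,0],0],
    [[-0.003,0,0],0],
    [[-0.001,0,0],0],
    [[-0.001,0,0],0],
  ],
)

```text
t: 22.3
tcp_pos: [0.5687, 0.0855, 0.0485]
tcp_rot: [[-1.0, -0.005, -0.008], [-0.006, 0.998, 0.067], [0.007, 0.067, -0.998]]
force: [-6.5, -4.2, 0.2]
grip_width: 0.0003
finger_force: 3.4
```

carry_out(
  series=[
    [[-0.001,0,0],0],
    [[-0.001,0,0],0],
    [[-0.001,0,0],0],
    [[-0.001,0,0],0],
    [[-0.001,0,0],0],
  ],
)

```text
t: 22.8
tcp_pos: [0.5718, 0.0862, 0.048]
tcp_rot: [[-1.0, -0.006, -0.011], [-0.007, 0.998, 0.068], [0.011, 0.068, -0.998]]
force: [-12.2, 2.1, -0.6]
grip_width: -0.0
finger_force: 6.3
```

carry_out(
  series=[
    [[-0.001,0.0003,0],0.3],
    [[-0.0012,0.0004,0],0.4],
    [[-0.0015,0.0005,0],0.6],
    [[-0.002,0.0007,0],0.8],
    [[-0.002,0.0007,0],0.8],
  ],
)

```text
t: 23.3
tcp_pos: [0.5796, 0.0887, 0.0481]
tcp_rot: [[-0.999, 0.045, -0.011], [0.045, 0.997, 0.067], [0.014, 0.067, -0.998]]
force: [-11.0, 0.9, -0.4]
grip_width: 0.0002
finger_force: 6.0
```

carry_out(
  series=[
    [[-0.0015,0.0005,0],0.6],
    [[-0.0012,0.0004,0],0.4],
    [[-0.001,0.0003,0],0.4],
  ],
)

```text
t: 23.6
tcp_pos: [0.5834, 0.0898, 0.0482]
tcp_rot: [[-0.998, 0.069, -0.011], [0.069, 0.995, 0.068], [0.016, 0.067, -0.998]]
force: [-11.7, 1.6, 0.2]
grip_width: 0.0001
finger_force: 6.1
```

carry_out(
  series=[
    [[-0.0008,0.0002,0],0.3],
    [[-0.0008,0.0002,0],0.3],
    [[-0.0006,0.0002,0],0.2],
  ],
)

```text
t: 23.9
tcp_pos: [0.5856, 0.0903, 0.0482]
tcp_rot: [[-0.996, 0.083, -0.011], [0.082, 0.994, 0.068], [0.016, 0.067, -0.998]]
force: [-11.7, 2.3, 0.9]
grip_width: 0.0002
finger_force: 6.2
```

carry_out(
  series=[
    [[-0.0005,0.0001,0],0.1],
    [[-0.0005,0.0001,0],0.1],
  ],
)

```text
t: 24.1
tcp_pos: [0.5866, 0.0905, 0.0482]
tcp_rot: [[-0.996, 0.087, -0.011], [0.086, 0.994, 0.068], [0.017, 0.067, -0.998]]
force: [-12.3, 2.8, -0.8]
grip_width: 0.0002
finger_force: 6.3
```

carry_out(
  series=[
    [[0.01,0,0],0],
    [[0.02,0,0],0],
    [[0,-0.042,-0.0028],0],
    [[0,-0.042,-0.0028],0],
    [[0,-0.042,-0.0028],0],
  ],
)

```text
t: 24.6
tcp_pos: [0.5479, -0.0341, 0.0499]
tcp_rot: [[-0.996, 0.085, -0.005], [0.085, 0.994, 0.067], [0.011, 0.066, -0.998]]
force: [1.0, -0.6, -0.1]
grip_width: -0.0001
finger_force: 0.0
```

carry_out(
  series=[
    [[0,-0.042,-0.0028],0],
    [[0,-0.04,-0.0025],0],
    [[0,0,0],0],
    [[0,0,0],0],
  ],
)

```text
t: 25.0
tcp_pos: [0.541, -0.1155, 0.0495]
tcp_rot: [[-0.996, 0.088, -0.006], [0.088, 0.994, 0.067], [0.011, 0.067, -0.998]]
force: [0.5, 0.7, 0.2]
grip_width: -0.0002
finger_force: 0.0
```

Run:
```python
from h import *
import pickle
y=-5; o=np.array([.5866,.0905])-rot(y)@[-.051,.104]; rep(o,y)
to([*(o+rot(y)@[-.059,-.104]),.05])
c=arm.read_camera("top"); pickle.dump(c,open("top5.pkl","wb"))
```

```text
cradle o [ 0.6283 -0.0175] yaw -5 rel -1.5 dock o [-0.0433 -0.0063] L [-0.0014  0.0626] R [-0.0051 -0.0773]
Lpush TCP [0.5866 0.0905]
Rpush TCP [ 0.5685 -0.1167]
t 25.0 p [ 0.541  -0.1155  0.0495] yaw 174.9677505278757 F [0.5017 0.6809 0.2064] w -0.00022124684582786784
tool shift [-0.0194  0.0013 -0.0006]
```

carry_out(
  series=[
    [[-0.01,0,0],0],
    [[-0.01,0,0],0],
    [[-0.003,0,0],0],
    [[-0.001,0,0],0],
    [[-0.001,0,0],0],
  ],
)

```text
t: 25.55
tcp_pos: [0.5657, -0.1165, 0.0487]
tcp_rot: [[-0.996, 0.086, -0.008], [0.085, 0.994, 0.068], [0.013, 0.067, -0.998]]
force: [-4.1, 3.2, 0.3]
grip_width: -0.0003
finger_force: 2.7
```

carry_out(
  series=[
    [[-0.001,0,0],0],
    [[-0.001,0,0],0],
    [[-0.001,0,0],0],
    [[-0.001,0,0],0],
    [[-0.001,0,0],0],
  ],
)

```text
t: 26.05
tcp_pos: [0.5686, -0.1173, 0.048]
tcp_rot: [[-0.996, 0.087, -0.011], [0.086, 0.994, 0.067], [0.017, 0.066, -0.998]]
force: [-13.0, -1.0, 0.3]
grip_width: -0.0004
finger_force: 6.4
```

carry_out(
  series=[
    [[-0.001,-0.0003,0],-0.3],
    [[-0.001,-0.0003,0],-0.3],
    [[-0.001,-0.0003,0],-0.4],
  ],
)

```text
t: 26.35
tcp_pos: [0.5716, -0.1185, 0.048]
tcp_rot: [[-0.998, 0.069, -0.011], [0.069, 0.995, 0.067], [0.016, 0.066, -0.998]]
force: [-12.3, -1.7, 0.4]
grip_width: -0.0001
finger_force: 6.3
```

carry_out(
  series=[
    [[-0.0008,-0.0002,0],-0.3],
    [[-0.0008,-0.0002,0],-0.3],
  ],
)

```text
t: 26.55
tcp_pos: [0.5732, -0.1191, 0.0479]
tcp_rot: [[-0.998, 0.059, -0.011], [0.058, 0.996, 0.067], [0.015, 0.066, -0.998]]
force: [-12.5, -0.9, -0.5]
grip_width: -0.0002
finger_force: 6.4
```

carry_out(
  series=[
    [[-0.0006,-0.0002,0],-0.2],
    [[-0.0006,-0.0002,0],-0.2],
    [[-0.0006,-0.0001,0],0],
  ],
)

```text
t: 26.85
tcp_pos: [0.5749, -0.1197, 0.0479]
tcp_rot: [[-0.999, 0.052, -0.011], [0.051, 0.996, 0.067], [0.014, 0.067, -0.998]]
force: [-13.6, -1.7, 0.5]
grip_width: 0.0001
finger_force: 6.3
```

carry_out(
  series=[
    [[-0.0005,-0.0001,0],0],
    [[-0.0005,-0.0001,0],0],
  ],
)

```text
t: 27.05
tcp_pos: [0.5759, -0.1199, 0.0478]
tcp_rot: [[-0.999, 0.052, -0.011], [0.051, 0.996, 0.067], [0.014, 0.067, -0.998]]
force: [-12.0, -1.6, 0.3]
grip_width: -0.0001
finger_force: 6.4
```

carry_out(
  series=[
    [[-0.0005,-0.0001,0],-0.1],
    [[-0.0005,-0.0001,0],-0.1],
  ],
)

```text
t: 27.25
tcp_pos: [0.5769, -0.1202, 0.0478]
tcp_rot: [[-0.999, 0.049, -0.011], [0.048, 0.997, 0.067], [0.014, 0.066, -0.998]]
force: [-12.9, -2.4, 0.4]
grip_width: 0.0001
finger_force: 6.4
```

carry_out(
  series=[
    [[-0.0005,-0.0001,0],-0.1],
    [[-0.0005,-0.0001,0],-0.1],
  ],
)

```text
t: 27.45
tcp_pos: [0.5778, -0.1205, 0.0478]
tcp_rot: [[-0.999, 0.045, -0.011], [0.045, 0.997, 0.067], [0.014, 0.066, -0.998]]
force: [-12.6, -1.6, 0.5]
grip_width: 0.0001
finger_force: 6.5
```

carry_out(
  series=[
    [[-0.0005,-0.0001,0],-0.1],
    [[-0.0005,-0.0001,0],-0.1],
  ],
)

```text
t: 27.65
tcp_pos: [0.5788, -0.1208, 0.0478]
tcp_rot: [[-0.999, 0.042, -0.011], [0.041, 0.997, 0.067], [0.014, 0.066, -0.998]]
force: [-13.1, -3.1, 0.7]
grip_width: 0.0002
finger_force: 6.5
```

carry_out(
  series=[
    [[-0.0005,-0.0001,0],-0.1],
    [[-0.0005,-0.0001,0],-0.1],
  ],
)

```text
t: 27.85
tcp_pos: [0.5792, -0.1209, 0.0475]
tcp_rot: [[-0.999, 0.038, -0.012], [0.038, 0.997, 0.067], [0.015, 0.067, -0.998]]
force: [-18.1, -2.9, 0.8]
grip_width: -0.0002
finger_force: 8.8
```

carry_out(
  series=[
    [[0.01,0,0],0],
    [[0.02,0,0],0],
    [[0,0.042,0.0028],0],
    [[0,0.042,0.0028],0],
    [[0,0.042,0.0028],0],
  ],
)

```text
t: 28.35
tcp_pos: [0.557, 0.0075, 0.0493]
tcp_rot: [[-0.999, 0.039, -0.005], [0.038, 0.997, 0.067], [0.008, 0.067, -0.998]]
force: [0.9, -0.2, 0.1]
grip_width: 0.0002
finger_force: 0.0
```

carry_out(
  series=[
    [[0,0.042,0.0028],0],
    [[0,0.04,0.0025],0],
    [[0,0,0],0],
    [[0,0,0],0],
  ],
)

```text
t: 28.75
tcp_pos: [0.56, 0.0892, 0.0493]
tcp_rot: [[-0.999, 0.036, -0.006], [0.035, 0.997, 0.067], [0.009, 0.067, -0.998]]
force: [-0.0, -0.4, 0.1]
grip_width: 0.0
finger_force: 0.0
```

Run:
```python
from h import *
import pickle
y=-1.6; o=np.array([.5792,-.1209])-rot(y)@[-.051,-.104]; rep(o,y)
to([*(o+rot(y)@[-.059,.104]),.05])
c=save("top","top6.png",(225,135,360,235),5.8); pickle.dump(c,open("top6.pkl","wb"))
```

```text
cradle o [ 0.6331 -0.0184] yaw -1.6 rel 1.9 dock o [-0.0385 -0.0068] L [-0.0008  0.0645] R [ 0.0038 -0.0755]
Lpush TCP [0.585 0.087]
Rpush TCP [ 0.5792 -0.1209]
t 28.75 p [0.56   0.0892 0.0493] yaw 177.97642282753085 F [-0.0047 -0.4294  0.1053] w 3.402593793709782e-05
tool shift [-0.0171 -0.0013 -0.001 ]
```

View pics/top6.png

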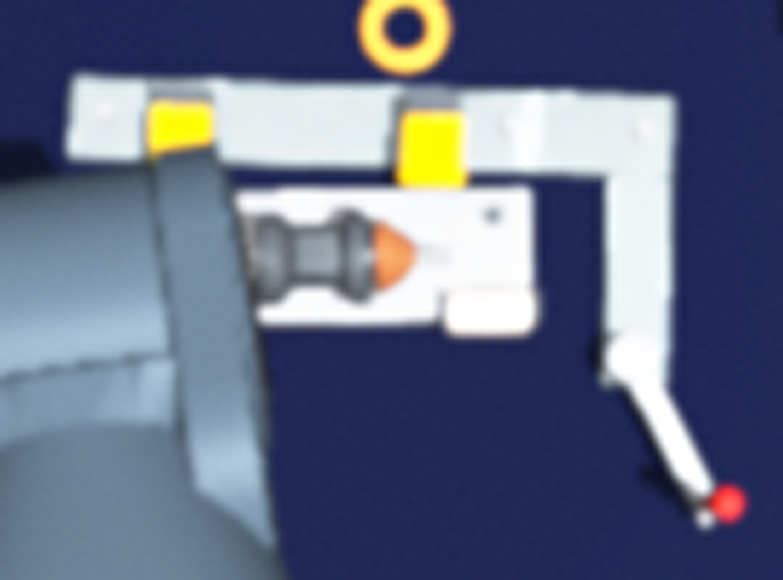

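The right end is on its stop: the cradle edge meets the yellow block at y≈190. The front edge runs level from (240,188) to (532,188), so the left end still has about 4 mm to go. Next I push the left roller.

carry_out(
  series=[
    [[-0.01,-0.0005,0],0],
    [[-0.009,-0.0005,0],0],
    [[-0.003,0,0],0],
    [[-0.001,0,0],0],
    [[-0.001,0,0],0],
  ],
)

```text
t: 29.3
tcp_pos: [0.5823, 0.0859, 0.0478]
tcp_rot: [[-0.999, 0.039, -0.011], [0.038, 0.997, 0.067], [0.014, 0.067, -0.998]]
force: [-12.7, 2.0, 0.6]
grip_width: 0.0001
finger_force: 6.3
```

carry_out(
  series=[
    [[-0.001,0,0],0],
    [[-0.001,0,0],0],
    [[-0.001,0,0],0],
    [[-0.001,0,0],0],
  ],
)

```text
t: 29.7
tcp_pos: [0.5861, 0.0864, 0.0477]
tcp_rot: [[-0.999, 0.038, -0.011], [0.038, 0.997, 0.069], [0.014, 0.068, -0.998]]
force: [-13.1, 6.9, -0.1]
grip_width: -0.0
finger_force: 6.8
```

carry_out(
  series=[
    [[-0.0008,0.0002,0],0.2],
    [[-0.0008,0.0002,0],0.2],
    [[-0.0008,0.0002,0],0.2],
  ],
)

```text
t: 30.0
tcp_pos: [0.5885, 0.0869, 0.0478]
tcp_rot: [[-0.999, 0.049, -0.011], [0.048, 0.996, 0.068], [0.015, 0.068, -0.998]]
force: [-13.0, 4.3, 0.3]
grip_width: -0.0002
finger_force: 6.7
```

carry_out(
  series=[
    [[-0.0005,0.0002,0],0.1],
    [[-0.0005,0.0002,0],0.1],
  ],
)

```text
t: 30.2
tcp_pos: [0.5896, 0.0871, 0.0478]
tcp_rot: [[-0.999, 0.053, -0.011], [0.052, 0.996, 0.068], [0.015, 0.067, -0.998]]
force: [-13.2, 4.0, -0.6]
grip_width: 0.0001
finger_force: 6.5
```

carry_out(
  series=[
    [[-0.0005,0.0002,0],0.1],
    [[-0.0004,0.0001,0],0.1],
  ],
)

```text
t: 30.4
tcp_pos: [0.5905, 0.0873, 0.0478]
tcp_rot: [[-0.998, 0.056, -0.011], [0.055, 0.996, 0.068], [0.015, 0.067, -0.998]]
force: [-13.8, 4.1, 1.2]
grip_width: -0.0
finger_force: 6.5
```

carry_out(
  series=[
    [[-0.0004,0.0001,0],0.1],
    [[-0.0004,0.0001,0],0.1],
  ],
)

```text
t: 30.6
tcp_pos: [0.5908, 0.0874, 0.0476]
tcp_rot: [[-0.998, 0.06, -0.012], [0.059, 0.996, 0.068], [0.016, 0.067, -0.998]]
force: [-16.8, 3.5, 1.1]
grip_width: -0.0001
finger_force: 8.5
```

carry_out(
  series=[
    [[-0.0004,0.0001,0],0.1],
    [[-0.0003,0.0001,0],0],
  ],
)

```text
t: 30.8
tcp_pos: [0.5909, 0.0874, 0.0473]
tcp_rot: [[-0.998, 0.061, -0.013], [0.06, 0.996, 0.068], [0.018, 0.067, -0.998]]
force: [-19.6, 3.5, 0.6]
grip_width: -0.0001
finger_force: 9.9
```

carry_out(
  series=[
    [[0.001,0,0],0],
    [[0.01,0,0],0],
    [[0.02,0,0],0],
    [[0,-0.042,-0.0028],0],
    [[0,-0.042,-0.0028],0],
  ],
)

```text
t: 31.3
tcp_pos: [0.5581, 0.0048, 0.0494]
tcp_rot: [[-0.998, 0.059, -0.006], [0.058, 0.996, 0.067], [0.01, 0.067, -0.998]]
force: [1.1, -0.9, -0.1]
grip_width: 0.0002
finger_force: 0.0
```

carry_out(
  series=[
    [[0,-0.042,-0.0028],0],
    [[0,-0.042,-0.0028],0],
    [[0,-0.04,-0.0025],0],
    [[0,0,0],0],
    [[0,0,0],0],
  ],
)

```text
t: 31.8
tcp_pos: [0.5507, -0.1197, 0.0489]
tcp_rot: [[-0.998, 0.063, -0.006], [0.062, 0.996, 0.067], [0.01, 0.067, -0.998]]
force: [0.0, -0.3, 0.1]
grip_width: 0.0001
finger_force: 0.0
```

Run:
```python
from h import *
import pickle
y=-3.5; o=np.array([.5909,.0874])-rot(y)@[-.051,.104]; rep(o,y)
to([*(o+rot(y)@[-.059,-.104]),.05])
```

```text
cradle o [ 0.6355 -0.0195] yaw -3.5 rel 0.0 dock o [-0.036  -0.0078] L [0.004  0.0622] R [ 0.004  -0.0778]
Lpush TCP [0.5909 0.0874]
Rpush TCP [ 0.5782 -0.1202]
t 31.8 p [ 0.5507 -0.1197  0.0489] yaw 176.417157333425 F [ 0.0316 -0.2652  0.1285] w 6.890812371863305e-05
tool shift [-0.0194  0.0013 -0.0012]
```

carry_out(
  series=[
    [[-0.01,0,-0.0005],0],
    [[-0.009,0,-0.0005],0],
    [[-0.003,0,0],0],
    [[-0.001,0,0],0],
    [[-0.001,0,0],0],
  ],
)

```text
t: 32.3
tcp_pos: [0.5745, -0.1194, 0.0497]
tcp_rot: [[-0.998, 0.06, -0.007], [0.059, 0.996, 0.067], [0.011, 0.067, -0.998]]
force: [0.3, 0.9, -1.5]
grip_width: 0.0001
finger_force: 0.0
```

carry_out(
  series=[
    [[-0.001,0,0],0],
    [[-0.0008,0,0],0],
    [[-0.0005,0,0],0],
  ],
)

```text
t: 32.6
tcp_pos: [0.5754, -0.1197, 0.0493]
tcp_rot: [[-0.998, 0.061, -0.009], [0.06, 0.996, 0.068], [0.013, 0.067, -0.998]]
force: [-8.7, 1.8, 0.6]
grip_width: 0.0001
finger_force: 4.3
```

carry_out(
  series=[
    [[-0.0006,0,0],0],
    [[-0.0006,0,0],0],
  ],
)

```text
t: 32.8
tcp_pos: [0.5757, -0.1197, 0.0489]
tcp_rot: [[-0.998, 0.061, -0.011], [0.06, 0.996, 0.068], [0.015, 0.067, -0.998]]
force: [-11.6, 1.2, 1.2]
grip_width: 0.0001
finger_force: 6.0
```

carry_out(
  series=[
    [[-0.0006,-0.0001,0],0],
    [[-0.0005,-0.0001,0],0],
  ],
)

```text
t: 33.0
tcp_pos: [0.5767, -0.12, 0.0489]
tcp_rot: [[-0.998, 0.061, -0.011], [0.06, 0.996, 0.068], [0.015, 0.067, -0.998]]
force: [-13.0, 0.6, 0.2]
grip_width: -0.0003
finger_force: 6.0
```

carry_out(
  series=[
    [[-0.0005,-0.0001,0],0],
    [[-0.0004,-0.0001,0],0],
  ],
)

```text
t: 33.2
tcp_pos: [0.5775, -0.1203, 0.0488]
tcp_rot: [[-0.998, 0.061, -0.011], [0.06, 0.996, 0.068], [0.015, 0.067, -0.998]]
force: [-12.5, -0.7, 1.2]
grip_width: -0.0
finger_force: 6.0
```

```bash
python3 -c "
from h import *
st()"
```

```text
t 33.2 p [ 0.5775 -0.1203  0.0488] yaw 176.56116529323063 F [-12.4729  -0.7407   1.1549] w -9.547835094288634e-06
```

carry_out(
  series=[
    [[-0.0005,-0.0001,0],0],
  ],
)

```text
t: 33.3
tcp_pos: [0.578, -0.1204, 0.0488]
tcp_rot: [[-0.998, 0.061, -0.011], [0.06, 0.996, 0.068], [0.015, 0.067, -0.998]]
force: [-14.3, 0.2, 0.8]
grip_width: 0.0002
finger_force: 6.9
```

carry_out(
  series=[
    [[-0.0003,-0.0001,0],0],
  ],
)

```text
t: 33.4
tcp_pos: [0.578, -0.1205, 0.0487]
tcp_rot: [[-0.998, 0.061, -0.011], [0.06, 0.996, 0.068], [0.016, 0.067, -0.998]]
force: [-13.3, 0.3, 0.2]
grip_width: 0.0002
finger_force: 7.3
```

carry_out(
  series=[
    [[-0.0003,0,0],0],
    [[-0.0002,0,0],0],
    [[0,0,0],0],
    [[0,0,0],0],
  ],
)

```text
t: 33.8
tcp_pos: [0.5781, -0.1205, 0.0485]
tcp_rot: [[-0.998, 0.061, -0.012], [0.06, 0.996, 0.068], [0.016, 0.067, -0.998]]
force: [-16.9, 0.8, 0.1]
grip_width: -0.0003
finger_force: 7.9
```

carry_out(
  series=[
    [[0.01,0,0],0],
    [[0.02,0,-0.01],0],
    [[0,0,-0.045],0],
    [[0,0,-0.045],0],
    [[0.012,-0.046,-0.003],0],
  ],
)

```text
t: 34.3
tcp_pos: [0.5408, -0.1694, 0.1558]
tcp_rot: [[-0.998, 0.055, 0.002], [0.055, 0.996, 0.065], [0.001, 0.065, -0.998]]
force: [1.2, -1.8, -1.0]
grip_width: -0.0003
finger_force: 0.0
```

carry_out(
  series=[
    [[0.012,-0.046,-0.003],0],
    [[0.012,-0.046,-0.003],0],
    [[0,0,0],-8.5],
    [[0,0,0],-8.5],
    [[0,0,0],-8.5],
  ],
)

```text
t: 34.8
tcp_pos: [0.5074, -0.2622, 0.15]
tcp_rot: [[-0.925, -0.38, -0.006], [-0.379, 0.923, 0.067], [-0.02, 0.065, -0.998]]
force: [0.2, 0.1, -0.4]
grip_width: 0.0002
finger_force: 0.0
```

carry_out(
  series=[
    [[0,0,0],-8.5],
    [[0,0,0],-8.5],
    [[0,0,0],-8.5],
    [[0,0,0],-8.5],
    [[0,0,0],-8.5],
  ],
)

```text
t: 35.3
tcp_pos: [0.5076, -0.2617, 0.15]
tcp_rot: [[-0.424, -0.905, -0.006], [-0.904, 0.423, 0.067], [-0.058, 0.034, -0.998]]
force: [-0.1, -0.9, 0.3]
grip_width: 0.0
finger_force: 0.0
```

carry_out(
  series=[
    [[0,0,0],-8.5],
    [[0,0,0],-8.5],
    [[0,0,0],-8.5],
    [[0,0,0],-8.5],
    [[0,0,0],-8.5],
  ],
)

```text
t: 35.8
tcp_pos: [0.5077, -0.2617, 0.15]
tcp_rot: [[0.299, -0.954, -0.006], [-0.952, -0.299, 0.067], [-0.066, -0.014, -0.998]]
force: [-0.9, -0.5, 0.1]
grip_width: -0.0002
finger_force: 0.0
```

Run:
```python
from h import *
import pickle
to([.504,-.258,.09]); print(arm.sense()["qpos"],arm.sense()["tcp_rot"])
c=save("top","top7.png",(225,135,360,235),5.8); pickle.dump(c,open("top7.pkl","wb"))
```

```text
t 35.8 p [ 0.5077 -0.2617  0.15  ] yaw -72.57346570290744 F [-0.9259 -0.4571  0.1181] w -0.00015488386129942363
tool shift [-0.0007  0.0033  0.0601]
[ -28.9148   24.5858    0.0505   67.6309    3.2026 -136.3748] [[ 0.2988 -0.9543 -0.006 ]
 [-0.952  -0.2985  0.0672]
 [-0.0659 -0.0143 -0.9977]]
```

View pics/top7.png

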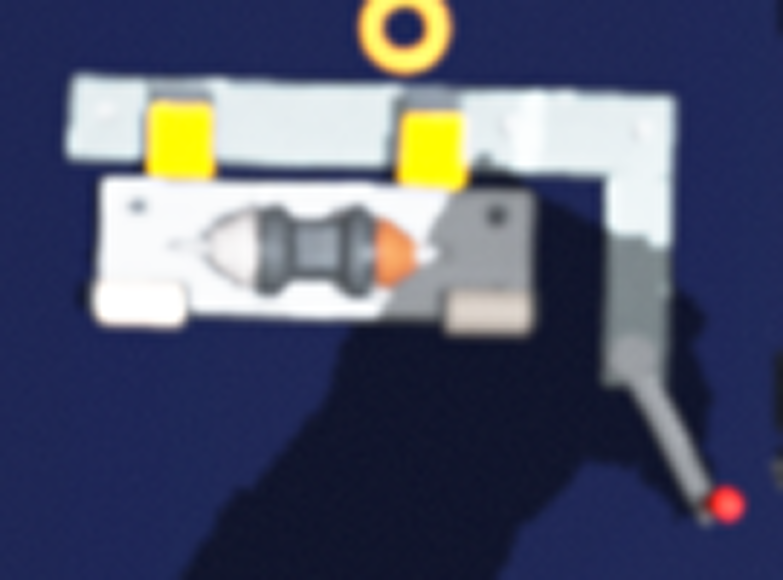

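The cradle is flush on both stops: its front edge meets them at y≈178 on the left and y≈188 on the right. The keeper has not moved, with its grip at (726,504). I lower behind the grip and close on it.

carry_out(
  series=[
    [[0,0.003,0.02],-7],
    [[0,0,0.02],0],
    [[0,0,0.02],0],
    [[-0.004,0,0],0],
    [[-0.003,0,0],0],
  ],
)

```text
t: 36.35
tcp_pos: [0.5014, -0.2518, 0.0909]
tcp_rot: [[0.406, -0.914, -0.007], [-0.912, -0.405, 0.067], [-0.064, -0.021, -0.998]]
force: [0.3, -0.3, -0.3]
grip_width: -0.0
finger_force: 0.0
```

carry_out(
  series=[
    [[-0.002,0,0],0],
    [[-0.002,0,0],0],
    [[-0.001,0,0],0],
    [[-0.001,0,0],0],
  ],
)

```text
t: 36.75
tcp_pos: [0.4994, -0.2467, 0.0913]
tcp_rot: [[0.407, -0.913, -0.006], [-0.911, -0.407, 0.067], [-0.063, -0.022, -0.998]]
force: [0.3, -1.6, 0.7]
grip_width: -0.0001
finger_force: 0.4
```

Run:
```python
from h import *
s=st(); H=np.array([.573,-.193]); G=np.array([.4915,-.231]); R=np.array(s["tcp_rot"])[:2,:2]
f=-R[:,0]; print("fwd",f,"tip->grip fwd",(G-s["tcp_pos"][:2])@f, "lat",(G-s["tcp_pos"][:2])@R[:,1])
```

```text
t 36.75 p [ 0.4994 -0.2467  0.0913] yaw -65.91239549398334 F [ 0.3265 -1.5761  0.6518] w -5.469869733239284e-05
fwd [-0.4073  0.9111] tip->grip fwd 0.01754806904766928 lat 0.000790691213925739
```

carry_out(
  series=[
    [[-0.003,0.0005,0],2],
    [[-0.0063,0.001,0],4],
    [[-0.0063,0.001,0],4],
    [[-0.0063,0.001,0],4],
    [[-0.0063,0.001,0],4],
  ],
)

```text
t: 37.25
tcp_pos: [0.4866, -0.2211, 0.0928]
tcp_rot: [[0.102, -0.995, -0.006], [-0.992, -0.102, 0.067], [-0.067, -0.001, -0.998]]
force: [-0.1, -1.5, -0.5]
grip_width: -0.0001
finger_force: 0.4
```

carry_out(
  series=[
    [[-0.0063,0.001,0],4],
    [[-0.0063,0.001,0],4],
    [[-0.0063,0.001,0],4],
    [[-0.0063,0.001,0],4],
    [[-0.0063,0.001,0],4],
  ],
)

```text
t: 37.75
tcp_pos: [0.4827, -0.1896, 0.0949]
tcp_rot: [[-0.244, -0.97, -0.006], [-0.968, 0.243, 0.067], [-0.063, 0.022, -0.998]]
force: [-0.0, -1.5, -0.0]
grip_width: 0.0003
finger_force: 0.4
```

carry_out(
  series=[
    [[-0.0063,0.001,0],4],
    [[-0.0063,0.001,0],4],
    [[-0.0063,0.001,0],4],
    [[-0.0063,0.001,0],4],
    [[-0.0063,0.001,0],4],
  ],
)

```text
t: 38.25
tcp_pos: [0.4899, -0.1587, 0.097]
tcp_rot: [[-0.561, -0.828, -0.006], [-0.826, 0.56, 0.067], [-0.052, 0.043, -0.998]]
force: [-0.3, -0.5, -1.0]
grip_width: -0.0
finger_force: 0.4
```

```bash
cat >> h.py <<'E'
def keep():
    s=st(); H=np.array([.573,-.193]); R=np.array(s["tcp_rot"])[:2,:2]; p=s["tcp_pos"][:2]
    f=-R[:,0]; g=p+.018*f; a=np.degrees(np.arctan2(*(g-H)[::-1]))
    fa=np.degrees(np.arctan2(f[1],f[0])); print("r of tip",np.linalg.norm(g-H),"keeper angle~",(a-90+3.5)%360,"fwd ang",fa,"tangent",(a-90)%360)
E
python3 -c "
from h import *
keep()"
```

```text
t 38.25 p [ 0.4899 -0.1587  0.097 ] yaw -124.18884119629544 F [-0.2709 -0.4917 -0.9552] w -2.859265820672765e-05
r of tip 0.08801607839631619 keeper angle~ 59.52980148254517 fwd ang 55.811158803704565 tangent 56.02980148254517
```

carry_out(
  series=[
    [[-0.0063,0.001,0],4],
    [[-0.0063,0.001,0],4],
    [[-0.0063,0.001,0],4],
    [[-0.0063,0.001,0],4],
    [[-0.0063,0.001,0],4],
  ],
)

```text
t: 38.75
tcp_pos: [0.5072, -0.1321, 0.0986]
tcp_rot: [[-0.81, -0.586, -0.006], [-0.585, 0.808, 0.067], [-0.034, 0.058, -0.998]]
force: [-0.7, -1.5, -1.0]
grip_width: -0.0002
finger_force: 0.4
```

carry_out(
  series=[
    [[-0.0063,0.001,0],4],
    [[-0.0063,0.001,0],4],
    [[-0.0063,0.001,0],4],
    [[-0.0063,0.001,0],4],
    [[-0.0063,0.001,0],4],
  ],
)

```text
t: 39.25
tcp_pos: [0.5325, -0.113, 0.0997]
tcp_rot: [[-0.962, -0.273, -0.007], [-0.273, 0.96, 0.067], [-0.012, 0.066, -0.998]]
force: [-1.0, -0.9, -0.2]
grip_width: -0.0003
finger_force: 0.4
```

```bash
python3 -c "
from h import *
keep()"
```

```text
t 39.25 p [ 0.5325 -0.113   0.0997] yaw -164.14340731404343 F [-1.0377 -0.8922 -0.1716] w -0.0002832843332875228
r of tip 0.08799558671576266 keeper angle~ 18.748083913666676 fwd ang 15.856592685956583 tangent 15.248083913666676
```

carry_out(
  series=[
    [[-0.0031,0.0006,0],2],
    [[-0.0031,0.0006,0],2],
    [[-0.0031,0.0006,0],2],
    [[-0.0031,0.0006,0],2],
    [[-0.0031,0.0006,0],2],
  ],
)

```text
t: 39.75
tcp_pos: [0.547, -0.107, 0.1]
tcp_rot: [[-0.995, -0.104, -0.006], [-0.104, 0.992, 0.067], [-0.001, 0.067, -0.998]]
force: [-0.6, -0.9, -0.6]
grip_width: 0.0001
finger_force: 0.4
```

carry_out(
  series=[
    [[-0.002,0.0004,0],1.3],
    [[-0.0015,0.0003,0],1],
    [[-0.001,0.0002,0],0.6],
    [[-0.001,0.0002,0],0.6],
    [[0,0,0],0],
  ],
)

```text
t: 40.25
tcp_pos: [0.5525, -0.1054, 0.1001]
tcp_rot: [[-0.999, -0.044, -0.006], [-0.045, 0.997, 0.067], [0.003, 0.068, -0.998]]
force: [-0.3, 0.3, 0.8]
grip_width: 0.0002
finger_force: 0.0
```

```bash
python3 -c "
from h import *
keep()"
```

```text
t 40.25 p [ 0.5525 -0.1054  0.1001] yaw -177.4494609811179 F [-0.2693  0.3353  0.8201] w 0.00023397271210854055
r of tip 0.08839866133898452 keeper angle~ 5.134114644294925 fwd ang 2.550539018882114 tangent 1.6341146442949253
```

carry_out(
  series=[
    [[-0.001,0.0002,0],0.6],
    [[-0.001,0.0002,0],0.6],
    [[-0.001,0.0002,0],0.6],
    [[-0.001,0.0002,0],0.6],
    [[-0.0007,0.0001,0],0.4],
  ],
)

```text
t: 40.75
tcp_pos: [0.5572, -0.1044, 0.1001]
tcp_rot: [[-1.0, 0.005, -0.006], [0.005, 0.998, 0.067], [0.007, 0.067, -0.998]]
force: [-0.1, -0.5, 0.3]
grip_width: -0.0001
finger_force: 0.3
```

carry_out(
  series=[
    [[-0.0007,0.0001,0],0.4],
    [[-0.0007,0.0001,0],0.4],
    [[-0.0005,0.0001,0],0.3],
  ],
)

```text
t: 41.05
tcp_pos: [0.559, -0.1041, 0.1001]
tcp_rot: [[-1.0, 0.024, -0.006], [0.024, 0.997, 0.067], [0.008, 0.067, -0.998]]
force: [-0.8, -1.3, 0.3]
grip_width: -0.0
finger_force: 0.3
```

carry_out(
  series=[
    [[-0.0005,0.0001,0],0.3],
    [[-0.0005,0.0001,0],0.3],
  ],
)

```text
t: 41.25
tcp_pos: [0.56, -0.104, 0.1001]
tcp_rot: [[-0.999, 0.035, -0.006], [0.034, 0.997, 0.067], [0.009, 0.067, -0.998]]
force: [-0.7, -0.2, 0.1]
grip_width: 0.0
finger_force: 0.3
```

carry_out(
  series=[
    [[-0.0005,0.0001,0],0.3],
    [[-0.0005,0.0001,0],0.3],
  ],
)

```text
t: 41.45
tcp_pos: [0.5606, -0.1038, 0.1]
tcp_rot: [[-0.999, 0.045, -0.007], [0.045, 0.997, 0.067], [0.01, 0.067, -0.998]]
force: [-7.1, -0.9, 3.5]
grip_width: -0.0
finger_force: 3.4
```

carry_out(
  series=[
    [[-0.0005,0.0001,0],0.2],
    [[-0.0003,0,0],0],
  ],
)

```text
t: 41.65
tcp_pos: [0.5607, -0.1038, 0.1]
tcp_rot: [[-0.999, 0.049, -0.008], [0.048, 0.997, 0.067], [0.012, 0.067, -0.998]]
force: [-12.1, -0.3, 6.7]
grip_width: 0.0004
finger_force: 5.8
```

carry_out(
  series=[
    [[-0.0003,0,0],0],
    [[-0.0003,0,0],0],
  ],
)

```text
t: 41.85
tcp_pos: [0.5608, -0.1038, 0.0999]
tcp_rot: [[-0.999, 0.049, -0.009], [0.048, 0.997, 0.067], [0.012, 0.067, -0.998]]
force: [-16.5, -1.4, 9.7]
grip_width: -0.0003
finger_force: 7.8
```

carry_out(
  series=[
    [[0.002,0,0],0],
    [[0.01,0,0],0],
    [[0.04,0,0],0],
    [[0.04,0,-0.02],0],
    [[0.04,0,-0.02],0],
  ],
)

```text
t: 42.35
tcp_pos: [0.4285, -0.0998, 0.1411]
tcp_rot: [[-0.999, 0.048, -0.007], [0.047, 0.997, 0.068], [0.011, 0.067, -0.998]]
force: [0.6, 0.2, 1.1]
grip_width: 0.0001
finger_force: 0.0
```

carry_out(
  series=[
    [[0.04,0,-0.03],0],
    [[0.03,0,-0.03],0],
    [[0,0,0],0],
    [[0,0,0],0],
    [[0,0,0],0],
  ],
)

```text
t: 42.85
tcp_pos: [0.3615, -0.1008, 0.2011]
tcp_rot: [[-0.999, 0.048, -0.007], [0.048, 0.997, 0.067], [0.01, 0.067, -0.998]]
force: [0.2, 0.2, -0.5]
grip_width: -0.0002
finger_force: 0.0
```

Run:
```python
from h import *
st()
import pickle
c=save("top","top8.png",(225,135,360,235),5.8); pickle.dump(c,open("top8.pkl","wb"))
```

```text
t 42.85 p [ 0.3615 -0.1008  0.2011] yaw 177.27597477332426 F [ 0.2375  0.2277 -0.547 ] w -0.0002089538326554861
```

View pics/top8.png

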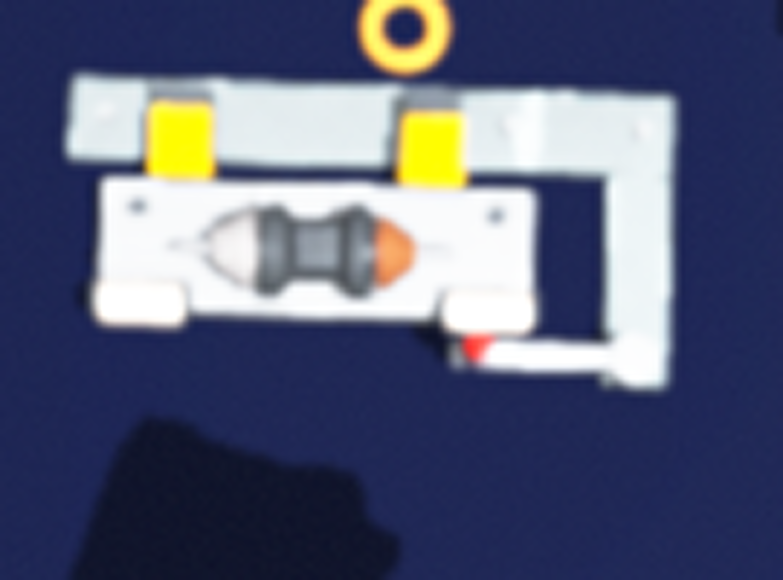

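The last picture shows the cradle flush on both stops. The keeper lies along its near side, with the grip at (478,348) and the hinge at (633,357), parallel to the dock. The tool is clear of everything, so I hand the job in.

```bash
python3 -c "
from station import arm
print(arm.job_done())"
```

```text
the job is handed in; nothing more can be done
None
```

I walked the cradle home flush on both stops, swung the keeper fully in, cleared the tool and handed the job in at about 43 s; no verdict came back. Two forces ran high: one push at the left stop read 19.6 N forward (19.9 N with its sideways part, limit 20 N), and I pressed the keeper to 16.5 N, most likely on its own end stop and not on the cradle.

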